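# Fish the jar lid out from under the acrylic tiers

## Robot

A 6-joint arm with a two-finger parallel gripper is mounted at the origin on the work surface. World frame = base frame: x ahead of the robot, y to its left, z up, the work surface at z = 0. Lengths are in m, angles in degrees, forces in N, time in s.
With the tool pointing down it reaches from about 0.4 to 0.825 m from the base axis. Payload 7 kg.
Tool frame: the origin (TCP) lies between the finger pads; the fingertips stand 19 mm ahead of it and the grasp point (between the pads) is the TCP; x points along the fingers, y is the direction in which the jaws open and shut, and the axes are right-handed (so a half turn about x gives the same grasp; the last joint's range is limited). The gripper opens to 88 mm and grips with 3 to 60 N. Pads are 19 mm wide; open, the fingers measure 130 mm over their backs; the gripper's body (78 mm by 193 mm) begins 47 mm behind the grasp point.
Start: joints at [84.803, 20.546, 0.682, 0, -70.136, -16.507], TCP at [0.25, 0.627, 0.246] pointing down, gripper open.
Joint ranges: [-176.03, 176.03], [-82.01, 121.73], [-58.28, 71.71], [-173.87, 95.51], [-174.79, -0.11], [-173.66, 173.66]. Speed limits (degrees/s): [136.94, 136.94, 172.46, 180, 180, 180].

## Interface

Orientations are given as [roll, pitch, yaw] about the fixed x, y, z axes, in that order (R = Rz(yaw) Ry(pitch) Rx(roll)).
In Python, from plant import r gives the robot as it stands.
- The arm moves only by the tool send_rows, never from a script. Its argument "plan" is a list of rows, each a list of 2 entries, a list of its own where there are three numbers: the shift along the tool's x, y, z scaled (see below), then the turn, a rotation vector about the tool's x, y, z scaled (see below). A call has exactly 5 rows; each row is the pose to reach, as a shift and turn from the pose measured when the call began, along the tool's axes at that moment; what a row does not reach only later rows make up. The controller multiplies each number of a shift by 0.15 m and each number of a turn by pi/4 rad. A row lasts 1/10 s, in which the tool goes at most 50 mm and 8.59 degrees, less where a joint would pass 70% of its speed; a pose out of reach is approached as far as the arm can. A call with a number of a shift or a turn outside -1 to 1 is refused whole. A call with a gripper value outside its range is refused whole. "jaw" is the opening, from -1 (shut) to 1 (fully open), so that 0 is half open, set as the call begins (left out, the last holds). The fingers move at their own pace and stop on an object; "force" is the grip in N (left out, the last holds). Time passes only in rows, so rows that repeat a pose let the fingers close, or fill a call up. It gives the time, the measured TCP pose, the force and the opening at its end, in the units of the state.
- r.get_state(): the state, without advancing time (a new reading comes with each control period).
- r.capture(name): name is "scene" or "top" or "wrist"; returns a dict with "color" (480x640x3 uint8, red, green, blue), "range_z" (480x640 float32, m along the optical axis (not along the pixel's ray), 0 where there is no reading), "mtx" (3x3 intrinsics, pixels), "pose" (4x4, takes a point from camera to world coordinates). Camera axes: x right, y down, z forward; pixel columns grow to the right and rows downward; lengths in m; the calibration is good to about 2 mm. A picture is of the moment at which its call begins.
- r.close_job(): hands the job in, once; it reports no verdict.
Trained networks look in a picture, given as the dict that the camera call returned (one of the last four; its "shot" number tells which), for a name from the list of things; names that differ only in an ending like _2 or _b are one class to them, and where a whole thing is asked for, a point or a joint stands for the part that bears it (a point fixed in the world has none). Each returns a list of dicts, best first, with "score" (0 to 1); they miss things now and then, are a little off and sometimes report something else, mostly with a low value. They report only what shows in the picture. A call takes as long as a camera call.
- r.find_in(picture, target): "uv" ([column, row] in pixels, amid what is visible of it).
- r.trace(picture, target): "mask" (480x640 bool, what is visible of it) and "uv" ([column, row] in pixels, amid what is visible of it).
The state is a dict: "time_s": time; "joints": joint angles; "qd": joint speeds; "joint_torque": joint torques, N m; "tcp_pos": TCP position; "eef_rot": TCP orientation; "contact_force": force on the tool from outside, world axes, zero at the start; "moment": the same for the moment, N m; "gripper_width": finger opening in m.
Only numpy, scipy, OpenCV 4.12 (cv2) and the standard library are available. Lean on these libraries where they do the work, as an engineer would, in place of code of your own. Each camera call takes 0.05 s, during which the arm holds its last target. There are 200 camera calls.

## Task

The open jar's bamboo lid has slid into the gap under the clear acrylic tiers: with the hooked rod, held by its wooden handle, reach behind the lid and draw it right out of the gap's open end, flat onto the counter and clear of the tiers, never touching the lid with the gripper. Then lay the rod down on the counter with its hook out of the gap too. Leave the little ceramic dish that lives deeper in the gap where it stands.

Things in the scene. Friction and masses are not known exactly. Their poses are not given: they have to be found in the camera images.
- rod_grip (a point): Grip and balance point of the loose 100 g hooked rod, in its beech handle, half-way up. Handle 120 mm long (from -80 to +40 mm along x), 22 wide, 28 high; it lies flat on the counter, this point 14 mm up. x runs towards the hook, y to the side the hook is bent, z up. A second rod with the same handle but a straight wire lies nearby: not wanted. Which of the two lies nearer the tiers varies.
- rod_hook (a point): The rod's bend: a 7 mm steel wire runs from the handle to here, 220 mm ahead of and 7 mm below the grip point (7 mm above the counter). Here it turns sharply back to the +y side and ends in a 14 mm rubber ball, 18 mm back and 52 mm aside. The lid, drawn along, settles in the pocket with its centre about 40 mm back and 29 mm aside of the bend. Same axes as the grip point.
- lid: The dropped jar lid: a loose plain bamboo disc, 50 mm across, 18 mm thick, about 30 g, lying flat on the counter in the gap, its centre 55 to 105 mm in from the open end and within 12 mm of the gap's middle line. Origin at its centre, 9 mm up; z is its axis.
- tiers: Three stacked clear acrylic risers, fixed. The gap under the lowest is 130 mm wide, 66 mm high from counter to ceiling, 325 mm deep, open only at one end. Sheets 5 mm thick; lowest riser 71 mm high, the second stands on it from 165 mm in. Origin: middle of the open end at counter level; y runs into the gap, x across it, z up. The counter is clear for 300 mm before the open end.
- dish: A small pale ceramic pinch dish, 44 mm across and 24 mm high, loose, standing in the gap deeper than the lid, its centre 215 to 235 mm in from the open end. Origin at the centre of its underside. It stays there.

How it is judged:
By the outcome, as a careful person would: the job done as asked, in the order asked, and still so for the second after the job is handed in, with the robot touching nothing.
It also fails if it takes over 50 s, if anything falls off the work surface, if the arm or the gripper's body presses on something with over 40 N, if the wrist force passes 120 N, or if a joint passes its speed limit or range.

## Working session

There is one attempt and no reset: what is moved stays moved. The work goes in short steps, Python scripts to look and compute and a tool call to move; the robot and the scene stay as the last step left them, time stands still between calls to the robot, and variables do not carry over. Pictures are saved under pics/ and viewed, about 8 in all and at most 12, crops included, and the job is handed in when it is done.

Besides the shell and the picture viewer there is one more tool, called after ">>>" by a JSON object that holds its "api" and its "payload", one argument or row to a line. send_rows: Moves the arm, as the interface text tells. Its arguments: {"type":"object","properties":{"plan":{"type":"array"},"jaw":{"type":"number"},"force":{"type":"number"}},"required":["plan"]}

```bash
mkdir -p pics
cat > h.py <<'E'
import numpy as np, cv2
from plant import r
from scipy.spatial.transform import Rotation as R
def save(p,name): cv2.imwrite(f'pics/{name}.png',p['color'][:,:,::-1])
def ray(p,uv,z):
    "pixel -> world point on plane height z"
    d=np.linalg.inv(p['mtx'])@np.array([uv[0],uv[1],1.0]); T=p['pose']
    d=T[:3,:3]@d; o=T[:3,3]; return o+d*(z-o[2])/d[2]
def proj(p,X):
    T=np.linalg.inv(p['pose']); c=T[:3,:3]@np.array(X)+T[:3,3]; q=p['mtx']@c; return q[:2]/q[2]
E
python3 - <<'E'
from h import *
print(r.get_state())
for n in ['scene','top']:
    p=r.capture(n); save(p,n+'0'); print(n,p['pose'].round(3).tolist())
    for t,z in [('rod_grip',.014),('rod_hook',.007),('lid',.018),('dish',.024),('tiers',.07)]:
        for d in r.find_in(p,t)[:3]: print(t,round(d['score'],2),np.round(d['uv']),ray(p,d['uv'],z).round(3))
E
```

```text
{'time_s': 0.0, 'joints': array([ 8.48028351e+01,  2.05913988e+01,  6.34759379e-01, -2.16679009e-02,
       -7.01361780e+01, -1.65076894e+01]), 'qd': array([ 0.01553022, -0.04569337, -0.06861146, -0.03620062,  0.05968348,
        0.13928553]), 'joint_torque': array([-5.84591580e-04, -5.82714915e+01,  2.93070155e+01,  6.99751407e+00,
        7.01569792e-03, -1.58627681e-04]), 'tcp_pos': array([0.24946799, 0.62671726, 0.2446257 ]), 'eef_rot': array([  94.13167429,   89.9049731 , -107.5805589 ]), 'contact_force': array([-0.63484549, -0.29224549, -0.13966057]), 'moment': array([-0.10497479, -0.03185004,  0.04051443]), 'gripper_width': 0.08744874604033542}
scene [[0.684, 0.509, -0.522, 1.083], [0.729, -0.468, 0.5, -0.527], [0.01, -0.723, -0.691, 0.795], [0.0, 0.0, 0.0, 1.0]]
rod_grip 0.78 [151. 354.] [ 0.501 -0.394  0.014]
rod_hook 0.66 [153. 350.] [ 0.49  -0.387  0.007]
tiers 0.87 [478. 186.] [0.646 0.356 0.07 ]
top [[0.064, -0.978, 0.201, 0.348], [-0.998, -0.062, 0.012, -0.013], [0.001, -0.201, -0.98, 0.936], [0.0, 0.0, 0.0, 1.0]]
rod_grip 0.63 [505. 272.] [ 0.493 -0.381  0.014]
rod_hook 0.82 [500. 271.] [ 0.495 -0.372  0.007]
tiers 0.67 [496. 270.] [ 0.487 -0.34   0.07 ]
tiers 0.56 [148. 168.] [0.649 0.353 0.07 ]
```

View pics/scene0.png

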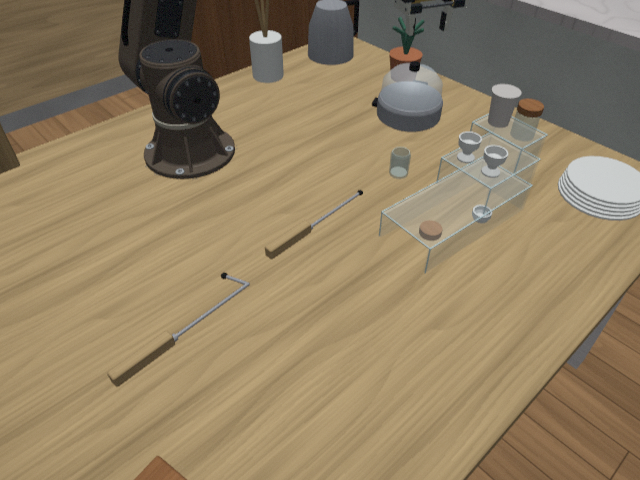

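View pics/top0.png

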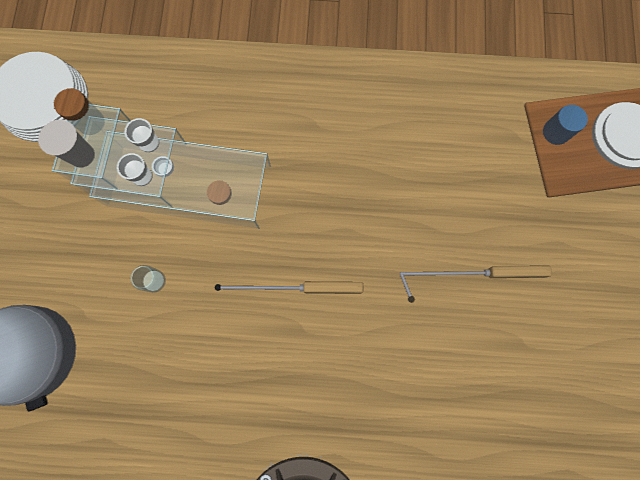

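The scene view shows the hooked rod in the foreground, with its handle at (143,360), bend at (248,284) and ball at (224,275). The straight rod is nearer the tiers. In the top view the hooked rod has its handle at (520,271), bend at (402,274) and ball at (411,299). The lid is at (219,192), the dish at (162,166), and the gap's open end runs from (269,153) to (260,220).

```bash
cat > m.py <<'E'
from h import *
p=r.capture('top')
q=r.capture('scene')
for n,P,uv,z in [('hand_far',p,(551,271),.028),('hand_near',p,(490,272),.028),('bend',p,(402,274),.007),('ball',p,(411,299),.007),
 ('straight end',p,(218,287),.007),('lid',p,(219,192),.018),('dish',p,(162,166),.024),('corner+x',p,(269,153.5),.071),('corner-x',p,(257,220),.071),
 ('backcorner-x',p,(90,196),.071),
 ('S bend',q,(248,284),.007),('S ball',q,(224,275),.007),('S lid',q,(431,229),.018),('S dish',q,(482,213),.024),('S foot-x',q,(381,235),0),('S foot+x',q,(427,272),0),('S c-x',q,(382,212),.071),('S c+x',q,(429,249),.071),
 ('S hand far',q,(114,377),.014),('S hand near',q,(174,340),.014)]:
    print(n,ray(P,uv,z).round(4))
s=r.get_state(); print(R.from_euler('xyz',s['eef_rot'],degrees=True).as_matrix().round(3))
c=p['color'][140:310,80:560][:,:,::-1]; cv2.imwrite('pics/c1.png',cv2.resize(p['color'][130:240,80:290][:,:,::-1],None,fx=3.8,fy=3.8,interpolation=cv2.INTER_CUBIC))
for n,P in [('top',p),('scene',q)]:
  for t,z in [('lid',.018),('dish',.024)]:
    for d in r.trace(P,t)[:2]: print(n,t,d['score'],d['uv'],d['mask'].sum(),ray(P,d['uv'],z).round(4))
E
python3 m.py
```

```text
hand_far [ 0.4985 -0.4669  0.028 ]
hand_near [ 0.4887 -0.3447  0.028 ]
bend [ 0.4763 -0.1722  0.007 ]
ball [ 0.4265 -0.1918  0.007 ]
straight end [0.4258 0.2013 0.007 ]
lid [0.6236 0.2184 0.018 ]
dish [0.6711 0.3432 0.024 ]
corner+x [0.6946 0.1132 0.071 ]
corner-x [0.5556 0.1247 0.071 ]
backcorner-x [0.5831 0.4584 0.071 ]
S bend [ 0.4804 -0.1696  0.007 ]
S ball [ 0.4281 -0.1908  0.007 ]
S lid [0.6324 0.2165 0.018 ]
S dish [0.6804 0.3377 0.024 ]
S foot-x [ 0.5591  0.1363 -0.    ]
S foot+x [0.6988 0.1246 0.    ]
S c-x [0.5593 0.1308 0.071 ]
S c+x [0.697  0.1173 0.071 ]
S hand far [ 0.4994 -0.4627  0.014 ]
S hand near [ 0.5026 -0.3496  0.014 ]
[[-0.    -0.37  -0.929]
 [ 0.    -0.929  0.37 ]
 [-1.    -0.     0.   ]]
```

```bash
cat >> h.py <<'E'
def down(yaw):
    "tool x down, tool y at world heading yaw (deg)"
    a=np.radians(yaw); x=np.array([0,0,-1.]); y=np.array([np.cos(a),np.sin(a),0]); return R.from_matrix(np.c_[x,y,np.cross(x,y)])
def plan(wps,pos=None,rot=None):
    "wps: (x,y,z,yaw); prints end shift/turn in units, per call, starting from the measured pose"
    s=r.get_state(); pos=s['tcp_pos'] if pos is None else pos; rot=R.from_euler('xyz',s['eef_rot'],degrees=True) if rot is None else rot
    print('t',round(s['time_s'],2),'pos',pos.round(4),'yaw',np.degrees(np.arctan2(*rot.as_matrix()[[1,0],1])).round(2),'F',s['contact_force'].round(1),'w',round(s['gripper_width'],4))
    for x,y,z,yaw in wps:
        g=down(yaw); d=rot.inv().apply(np.array([x,y,z])-pos)/.15; w=(rot.inv()*g).as_rotvec()/(np.pi/4)
        print('shift',d.round(3),'turn',w.round(3)); pos=np.array([x,y,z]); rot=g
E
python3 - <<'E'
from h import *
plan([(.31,.49,.25,-140),(.38,.34,.25,-165),(.43,.18,.25,-175.8),(.46,.02,.25,-175.8),(.47,-.13,.22,-175.8),(.485,-.28,.20,-175.8),(.496,-.39,.18,-175.8)])
E
```

```text
t 0.9 pos [0.2496 0.6271 0.2456] yaw -111.7 F [ 0.2  0.1 -0. ] w 0.0878
shift [-0.029  0.7   -0.712] turn [0.629 0.    0.   ]
shift [ 0.     0.285 -1.066] turn [0.556 0.    0.   ]
shift [ 0.    -0.046 -1.117] turn [0.24 0.   0.  ]
shift [ 0.    -0.121 -1.078] turn [0. 0. 0.]
shift [ 0.2    0.007 -1.002] turn [0. 0. 0.]
shift [ 0.133 -0.026 -1.005] turn [0. 0. 0.]
shift [ 0.133 -0.019 -0.737] turn [0. 0. 0.]
```

View pics/c1.png

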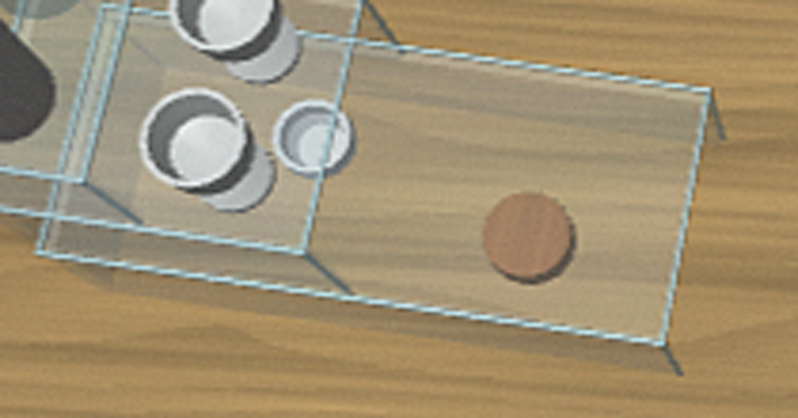

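The crop shows the lid at full-picture pixel (219.2,192.4). The open-end roof corners are at (267.1,153.7) and (254.7,220.5), the wall feet at (270.3,166.3) and (259.2,228.4), and the dish at about (162.6,166). Next I move toward the rod.

>>> {"api": "send_rows", "payload": {
  "plan": [
    [[0,0.14,-0.14],[0.126,0,0]],
    [[0,0.28,-0.28],[0.252,0,0]],
    [[0,0.42,-0.42],[0.378,0,0]],
    [[0,0.56,-0.56],[0.504,0,0]],
    [[-0.03,0.7,-0.71],[0.63,0,0]]
  ],
  "jaw": 1
}}

```text
time_s: 1.4
tcp_pos: [0.3099, 0.4888, 0.2496]
eef_rot: [112.2, 90.0, -118.1]
contact_force: [-0.6, -0.4, -0.3]
gripper_width: 0.0875
```

>>> {"api": "send_rows", "payload": {
  "plan": [
    [[0,0.06,-0.2],[0.11,0,0]],
    [[0,0.11,-0.4],[0.22,0,0]],
    [[0,0.17,-0.6],[0.33,0,0]],
    [[0,0.23,-0.8],[0.44,0,0]],
    [[0,0.28,-1.0],[0.55,0,0]]
  ]
}}

```text
time_s: 1.9
tcp_pos: [0.3737, 0.3454, 0.25]
eef_rot: [137.3, 90.0, -117.9]
contact_force: [0.6, -0.1, 0.5]
gripper_width: 0.0875
```

>>> {"api": "send_rows", "payload": {
  "plan": [
    [[0,-0.01,-0.2],[0.05,0,0]],
    [[0,-0.02,-0.4],[0.1,0,0]],
    [[0,-0.03,-0.6],[0.14,0,0]],
    [[0,-0.04,-0.8],[0.19,0,0]],
    [[0,-0.05,-1.0],[0.24,0,0]]
  ]
}}

```text
time_s: 2.4
tcp_pos: [0.4194, 0.2011, 0.2504]
eef_rot: [-57.2, 90.0, 36.7]
contact_force: [1.3, 0.7, -0.3]
gripper_width: 0.0876
```

Run:
```python
from h import *
plan([(.46,.02,.25,-175.8),(.47,-.13,.22,-175.8),(.485,-.28,.20,-175.8),(.496,-.39,.18,-175.8)])
p=r.capture('top')
for n,uv,z in [('lid',(219.2,192.4),.018),('dish',(162.6,166),.024),('c+',(267.1,153.7),.071),('c-',(254.7,220.5),.071),('f+',(270.3,166.3),0),('f-',(259.2,228.4),0)]: print(n,ray(p,uv,z).round(4))
```

```text
t 2.4 pos [0.4194 0.2011 0.2504] yaw -176.09 F [ 1.3  0.7 -0.3] w 0.0876
shift [ 0.002 -0.188 -1.223] turn [-0.007  0.     0.001]
shift [ 0.2    0.007 -1.002] turn [0. 0. 0.]
shift [ 0.133 -0.026 -1.005] turn [0. 0. 0.]
shift [ 0.133 -0.019 -0.737] turn [0. 0. 0.]
lid [0.6227 0.2179 0.018 ]
dish [0.6712 0.342  0.024 ]
c+ [0.694 0.117 0.071]
c- [0.5543 0.1291 0.071 ]
f+ [0.6939 0.1183 0.    ]
f- [0.5548 0.1297 0.    ]
```

>>> {"api": "send_rows", "payload": {
  "plan": [
    [[0,-0.03,-0.2],[0,0,0]],
    [[0,-0.06,-0.4],[0,0,0]],
    [[0,-0.09,-0.6],[0,0,0]],
    [[0,-0.12,-0.8],[0,0,0]],
    [[0,-0.15,-1.0],[0,0,0]]
  ]
}}

```text
time_s: 2.95
tcp_pos: [0.4519, 0.0488, 0.2507]
eef_rot: [-127.0, 90.0, -33.2]
contact_force: [0.6, 0.5, 1.6]
gripper_width: 0.0879
```

>>> {"api": "send_rows", "payload": {
  "plan": [
    [[0.04,-0.03,-0.2],[0,0,0]],
    [[0.08,-0.06,-0.4],[0,0,0]],
    [[0.12,-0.09,-0.6],[0,0,0]],
    [[0.16,-0.12,-0.8],[0,0,0]],
    [[0.2,-0.15,-1.0],[0,0,0]]
  ]
}}

```text
time_s: 3.45
tcp_pos: [0.4844, -0.1006, 0.2209]
eef_rot: [-103.5, 89.9, -9.7]
contact_force: [0.2, 0.4, 0.1]
gripper_width: 0.0879
```

>>> {"api": "send_rows", "payload": {
  "plan": [
    [[0.04,-0.02,-0.2],[0,0,0]],
    [[0.08,-0.03,-0.4],[0,0,0]],
    [[0.12,-0.05,-0.6],[0,0,0]],
    [[0.16,-0.06,-0.8],[0,0,0]],
    [[0.2,-0.08,-1.0],[0,0,0]]
  ]
}}

```text
time_s: 3.95
tcp_pos: [0.5062, -0.2509, 0.1908]
eef_rot: [-103.5, 89.9, -9.7]
contact_force: [0.5, 0.3, 0.7]
gripper_width: 0.0881
```

Run:
```python
from h import *
p=r.capture('wrist'); save(p,'w1')
plan([(.494,-.39,.17,-175.8),(.496,-.415,.021,-175.8)])
print(p['pose'].round(3).tolist())
for t,z in [('rod_grip',.02),('rod_hook',.007)]:
  for d in r.trace(p,t)[:2]:
    m=d['mask'].astype(np.uint8); pts=np.argwhere(m)[:,::-1]; print(t,round(d['score'],2),np.round(d['uv']),ray(p,d['uv'],z).round(4),cv2.minAreaRect(pts.astype(np.float32)))
```

```text
t 4.0 pos [ 0.5065 -0.2537  0.1895] yaw -176.29 F [ 2.1 -2.5 -0. ] w 0.0877
shift [ 0.131  0.142 -0.901] turn [-0.011 -0.001 -0.   ]
shift [ 0.993 -0.001 -0.167] turn [0. 0. 0.]
[[-0.998, -0.065, -0.015, 0.511], [-0.066, 0.965, 0.254, -0.319], [-0.002, 0.254, -0.967, 0.329], [0.0, 0.0, 0.0, 1.0]]
rod_grip 0.77 [346.  88.] [ 0.4957 -0.363   0.02  ] ((368.36407470703125, 151.22702026367188), (304.7641296386719, 67.41747283935547), 87.97523498535156)
rod_hook 0.9 [347.  86.] [ 0.4941 -0.3663  0.007 ] ((367.7156066894531, 150.89138793945312), (304.23675537109375, 65.46765899658203), 87.70938873291016)
```

View pics/w1.png

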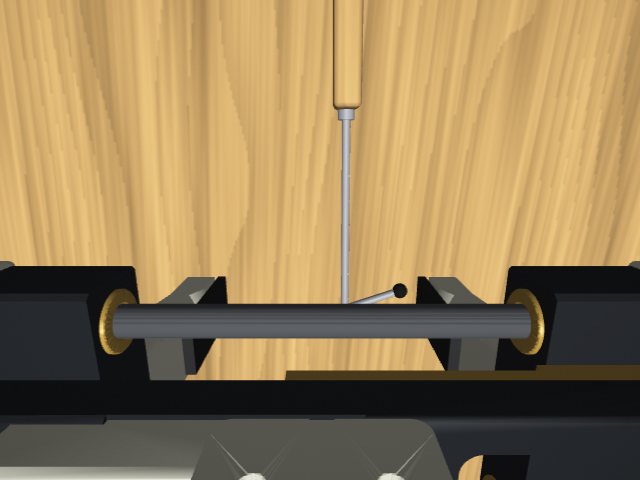

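The wrist view shows the hooked rod dead ahead: handle end at (347,107), ferrule (346,118), wire running straight to the bend near (345,303), and ball at (400,291).

Run:
```python
from h import *
p=r.capture('wrist')
a=ray(p,(346,122),.007);b=ray(p,(345,303),.007);c=ray(p,(400,291),.007);e=ray(p,(347,105),.014);print(a,b,c,e)
d=(b-a)[:2];d/=np.linalg.norm(d);yaw=np.degrees(np.arctan2(d[1],d[0]));print('rod heading',yaw)
g=e[:2]-.040*d; print('grip',g, 'bend',g+.22*d)
t=g-.025*d; h=yaw-270
plan([(t[0],t[1],.15,h),(t[0],t[1],.021,h)])
```

```text
[ 0.49165812 -0.33832406  0.007     ] [ 0.47932405 -0.17483965  0.007     ] [ 0.42860679 -0.19035303  0.007     ] [ 0.49233595 -0.35102723  0.014     ]
rod heading 94.3145016418263
grip [ 0.4953452  -0.39091388] bend [ 0.47879435 -0.17153733]
t 4.15 pos [ 0.5059 -0.2501  0.1905] yaw -176.35 F [-0.5  0.5 -0.4] w 0.0874
shift [ 0.27   0.128 -1.099] turn [-0.015 -0.     0.001]
shift [0.86 0.   0.  ] turn [0. 0. 0.]
```

>>> {"api": "send_rows", "payload": {
  "plan": [
    [[0.05,0.03,-0.2],[0,0,0]],
    [[0.1,0.05,-0.4],[0,0,0]],
    [[0.16,0.08,-0.6],[0,0,0]],
    [[0.21,0.1,-0.8],[0,0,0]],
    [[0.27,0.13,-1.0],[-0.015,0,0]]
  ]
}}

```text
time_s: 4.65
tcp_pos: [0.4967, -0.4012, 0.1506]
eef_rot: [-114.1, 89.9, -19.6]
contact_force: [0.3, -0.1, 0.7]
gripper_width: 0.0872
```

>>> {"api": "send_rows", "payload": {
  "plan": [
    [[0.1,0,-0.1],[0,0,0]],
    [[0.2,0,-0.1],[0,0,0]],
    [[0.3,0,-0.1],[0,0,0]],
    [[0.4,0,-0.1],[0,0,0]],
    [[0.4,0,-0.1],[0,0,0]]
  ]
}}

```text
time_s: 5.15
tcp_pos: [0.4971, -0.4144, 0.0883]
eef_rot: [40.1, 89.9, 134.5]
contact_force: [-0.2, 0.3, 0.7]
gripper_width: 0.0879
```

Run:
```python
from h import *
h=94.31-270; d=np.array([np.cos(np.radians(94.31)),np.sin(np.radians(94.31))]); t=np.array([.4953,-.3909])-.025*d
plan([(t[0],t[1],.0215,h)])
```

```text
t 5.15 pos [ 0.4971 -0.4144  0.0883] yaw -175.56 F [-0.2  0.3  0.7] w 0.0879
shift [ 0.446 -0.001 -0.01 ] turn [ 0.003  0.002 -0.002]
```

>>> {"api": "send_rows", "payload": {
  "plan": [
    [[0.12,0,0],[0,0,0]],
    [[0.24,0,0],[0,0,0]],
    [[0.36,0,0],[0,0,0]],
    [[0.445,0,0],[0,0,0]],
    [[0.445,0,0],[0,0,0]]
  ]
}}

```text
time_s: 5.65
tcp_pos: [0.4969, -0.4137, 0.0207]
eef_rot: [48.0, 89.8, 142.5]
contact_force: [0.2, -0.1, -0.2]
gripper_width: 0.0877
```

>>> {"api": "send_rows", "payload": {
  "plan": [
    [[0,0,0],[0,0,0]],
    [[0,0,0],[0,0,0]],
    [[0,0,0],[0,0,0]],
    [[0,0,0],[0,0,0]],
    [[0,0,0],[0,0,0]]
  ],
  "jaw": -1,
  "force": 45
}}

```text
time_s: 6.15
tcp_pos: [0.497, -0.4138, 0.0211]
eef_rot: [45.7, 89.8, 140.2]
contact_force: [0.6, -0.0, -0.3]
gripper_width: 0.0533
```

>>> {"api": "send_rows", "payload": {
  "plan": [
    [[0,0,0],[0,0,0]],
    [[0,0,0],[0,0,0]],
    [[0,0,0],[0,0,0]],
    [[0,0,0],[0,0,0]],
    [[0,0,0],[0,0,0]]
  ]
}}

```text
time_s: 6.65
tcp_pos: [0.497, -0.4138, 0.0211]
eef_rot: [45.8, 89.8, 140.3]
contact_force: [-0.1, -0.2, 0.2]
gripper_width: 0.0222
```

```bash
cat >> h.py <<'E'
O=np.array([.626,.126]); TH=85.1
yt=np.array([np.cos(np.radians(TH)),np.sin(np.radians(TH))]); xt=np.array([yt[1],-yt[0]])
def tcp_for(bx,by,z,L=.243):
    "TCP waypoint putting the bend at tier (bx,by)"
    w=O+bx*xt+(by-L)*yt; return (w[0],w[1],z,TH-270)
E
python3 - <<'E'
from h import *
e=tcp_for(.03,-.06,.056); print(e)
plan([(.497,-.414,.10,94.31-270),(.565,-.30,.10,90-270),(e[0],e[1],.09,TH-270)])
E
```

```text
(np.float64(0.6300090311751049), np.float64(-0.17845513243996564), 0.056, -184.9)
t 6.65 pos [ 0.497  -0.4138  0.0211] yaw -175.53 F [-0.1 -0.2  0.2] w 0.0222
shift [-0.526  0.001 -0.   ] turn [ 0.003  0.002 -0.003]
shift [ 0.    -0.509  0.724] turn [0.096 0.    0.   ]
shift [ 0.067 -0.433  0.81 ] turn [ 0.109 -0.    -0.   ]
```

>>> {"api": "send_rows", "payload": {
  "plan": [
    [[-0.08,0,0],[0,0,0]],
    [[-0.18,0,0],[0,0,0]],
    [[-0.3,0,0],[0,0,0]],
    [[-0.42,0,0],[0,0,0]],
    [[-0.52,0,0],[0,0,0]]
  ]
}}

```text
time_s: 7.15
tcp_pos: [0.4977, -0.4143, 0.1018]
eef_rot: [16.9, 90.0, 111.4]
contact_force: [-0.1, -0.6, -0.5]
gripper_width: 0.0213
```

>>> {"api": "send_rows", "payload": {
  "plan": [
    [[0,-0.1,0.14],[0.02,0,0]],
    [[0,-0.2,0.28],[0.04,0,0]],
    [[0,-0.3,0.43],[0.06,0,0]],
    [[0,-0.4,0.58],[0.08,0,0]],
    [[0,-0.51,0.72],[0.096,0,0]]
  ]
}}

```text
time_s: 7.65
tcp_pos: [0.5662, -0.2997, 0.1037]
eef_rot: [-77.1, 89.9, 13.0]
contact_force: [0.6, -0.3, -0.9]
gripper_width: 0.0218
```

>>> {"api": "send_rows", "payload": {
  "plan": [
    [[0.01,-0.1,0.2],[0.02,0,0]],
    [[0.03,-0.2,0.4],[0.05,0,0]],
    [[0.05,-0.3,0.6],[0.08,0,0]],
    [[0.07,-0.43,0.81],[0.11,0,0]],
    [[0.07,-0.43,0.81],[0.11,0,0]]
  ]
}}

```text
time_s: 8.15
tcp_pos: [0.633, -0.1747, 0.0947]
eef_rot: [-81.6, 89.8, 3.7]
contact_force: [0.2, -0.8, -1.0]
gripper_width: 0.0219
```

Run:
```python
from h import *
plan([tcp_for(.03,-.06,.056)])
p=r.capture('top'); q=r.capture('scene')
a=p['color'][130:330,80:380][:,:,::-1]; b=q['color'][150:330,300:540][:,:,::-1]
cv2.imwrite('pics/c2.png',np.vstack([cv2.resize(a,(480,320),interpolation=cv2.INTER_CUBIC)[:,:],cv2.resize(b[:,:],(480,280),interpolation=cv2.INTER_CUBIC)]))
s=r.get_state()
```

```text
t 8.15 pos [ 0.633  -0.1747  0.0947] yaw 175.35 F [ 0.2 -0.8 -1. ] w 0.0219
shift [ 0.258  0.019 -0.027] turn [0.006 0.001 0.005]
```

View pics/c2.png

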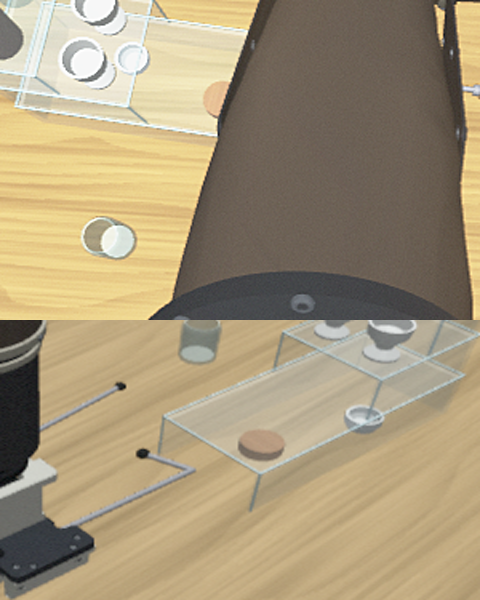

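The scene crop shows the rod held level, with the bend at full-picture pixel (396.5,245.8), the ball at (371.5,235.5), and the lid and dish undisturbed. The top view is blocked by the arm.

Run:
```python
from h import *
q=r.capture('scene'); s=r.get_state(); z=s['tcp_pos'][2]-.014
def tier(w): v=np.array(w[:2])-O; return np.round([v@xt,v@yt],4)
def tierS(w): v=np.array(w[:2])-np.array([.628,.129]); return np.round([v@xt,v@yt],4)
b=ray(q,(396.5,245.8),z); c=ray(q,(371.5,235.5),z)
t=s['tcp_pos']; hd=np.radians(175.35-90); print('expected bend',t[:2]+.243*np.array([np.cos(hd),np.sin(hd)]))
print(b,c,tier(b),tier(c),'z',z,'height if x,y as expected')
for k in (-.006,-.003,.003,.006): print(k,ray(q,(396.5,245.8),z+k)[:2].round(4))
lid=ray(q,(431,229),.018); print('lid in scene frame',tierS(lid))
plan([tcp_for(.03,-.06,.056)])
```

```text
expected bend [0.650362   0.06428038]
[0.65337275 0.0690276  0.08040677] [0.60027728 0.05425249 0.08040677] [ 0.0321 -0.0544] [-0.0195 -0.0737] z 0.08040676560632458 height if x,y as expected
-0.006 [0.6498 0.074 ]
-0.003 [0.6516 0.0715]
0.003 [0.6552 0.0665]
0.006 [0.657 0.064]
lid in scene frame [-0.0031  0.0875]
t 8.3 pos [ 0.6307 -0.1779  0.0944] yaw 175.23 F [-0.7  0.  -1.8] w 0.0217
shift [ 0.256  0.005 -0.004] turn [0.003 0.001 0.003]
```

>>> {"api": "send_rows", "payload": {
  "plan": [
    [[0.06,0,0],[0,0,0]],
    [[0.12,0,0],[0,0,0]],
    [[0.18,0,0],[0,0,0]],
    [[0.26,0,0],[0,0,0]],
    [[0.26,0,0],[0,0,0]]
  ]
}}

```text
time_s: 8.8
tcp_pos: [0.6291, -0.1781, 0.0528]
eef_rot: [75.7, 89.9, 160.9]
contact_force: [-0.2, -0.6, -1.4]
gripper_width: 0.0212
```

Run:
```python
from h import *
plan([tcp_for(.032,.04,.056),tcp_for(.032,.158,.056),tcp_for(.032,.158,.022)])
q=r.capture('scene'); cv2.imwrite('pics/c3.png',cv2.resize(q['color'][170:300,340:540][:,:,::-1],None,fx=4,fy=4,interpolation=cv2.INTER_CUBIC))
```

```text
t 8.8 pos [ 0.6291 -0.1781  0.0528] yaw 175.18 F [-0.2 -0.6 -1.4] w 0.0212
shift [-0.021 -0.02   0.665] turn [ 0.002  0.001 -0.002]
shift [ 0.    -0.     0.787] turn [0. 0. 0.]
shift [0.227 0.    0.   ] turn [0. 0. 0.]
```

View pics/c3.png

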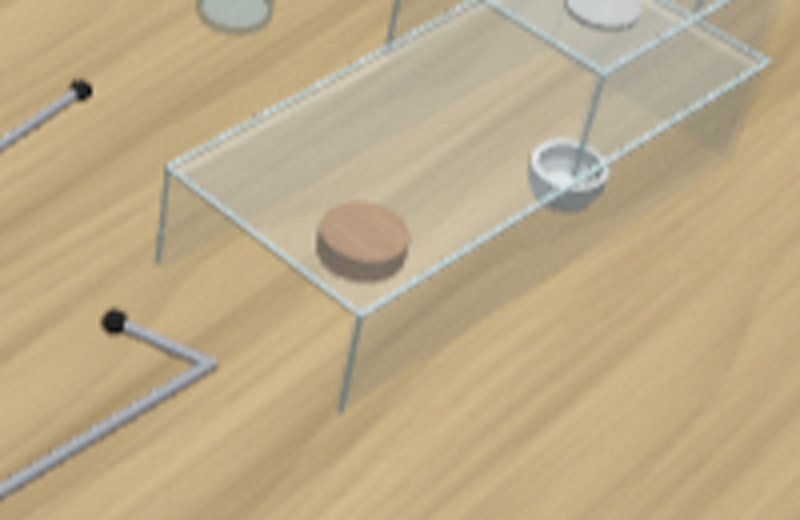

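The crop shows the hook level before the opening: bend at crop (212,365), ball (115,321), lid top centre (362,232), dish (568,172). I'll go in above the lid.

>>> {"api": "send_rows", "payload": {
  "plan": [
    [[-0.02,-0.02,0.13],[0,0,0]],
    [[-0.02,-0.02,0.26],[0,0,0]],
    [[-0.02,-0.02,0.4],[0,0,0]],
    [[-0.02,-0.02,0.54],[0,0,0]],
    [[-0.02,-0.02,0.66],[0,0,0]]
  ]
}}

```text
time_s: 9.35
tcp_pos: [0.6414, -0.0787, 0.0572]
eef_rot: [-8.8, 90.0, 76.5]
contact_force: [0.8, 0.4, -0.5]
gripper_width: 0.0216
```

Run:
```python
from h import *
plan([tcp_for(.032,.158,.056),tcp_for(.032,.158,.022)])
q=r.capture('scene'); cv2.imwrite('pics/c4.png',cv2.resize(q['color'][170:300,340:540][:,:,::-1],None,fx=4,fy=4,interpolation=cv2.INTER_CUBIC))
```

```text
t 9.35 pos [ 0.6414 -0.0787  0.0572] yaw 175.22 F [ 0.8  0.4 -0.5] w 0.0216
shift [0.008 0.004 0.784] turn [0.003 0.    0.   ]
shift [0.227 0.    0.   ] turn [0. 0. 0.]
```

View pics/c4.png

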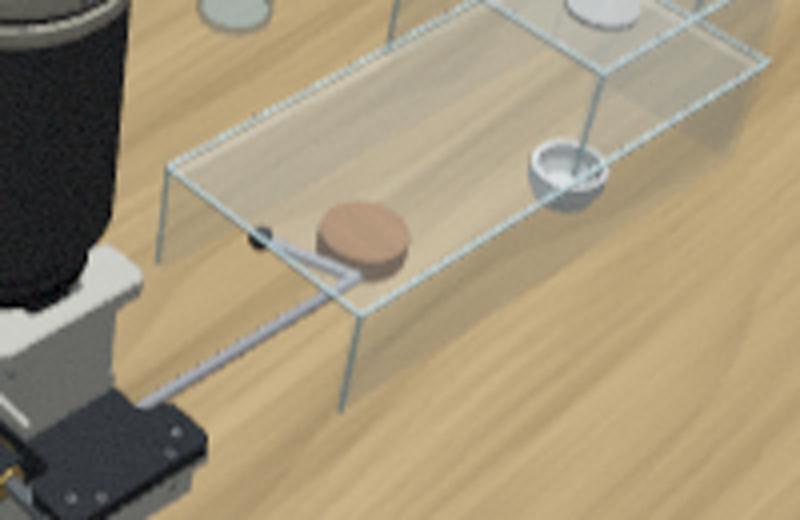

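The hook is inside the gap below the roof and above lid height: bend at crop (358,277), ball (261,238), lid unmoved at (362,232). I'll keep going in.

>>> {"api": "send_rows", "payload": {
  "plan": [
    [[0.01,0,0.16],[0,0,0]],
    [[0.01,0,0.32],[0,0,0]],
    [[0.01,0,0.48],[0,0,0]],
    [[0.01,0,0.64],[0,0,0]],
    [[0.01,0,0.785],[0,0,0]]
  ]
}}

```text
time_s: 9.9
tcp_pos: [0.6517, 0.0421, 0.056]
eef_rot: [-49.2, 89.9, 36.1]
contact_force: [0.1, 0.0, -0.7]
gripper_width: 0.0217
```

Run:
```python
from h import *
plan([tcp_for(.032,.158,.0225)])
q=r.capture('scene'); cv2.imwrite('pics/c5.png',cv2.resize(q['color'][170:300,340:540][:,:,::-1],None,fx=4,fy=4,interpolation=cv2.INTER_CUBIC))
```

```text
t 9.9 pos [0.6517 0.0421 0.056 ] yaw 175.31 F [ 0.1  0.  -0.7] w 0.0217
shift [ 0.223  0.006 -0.024] turn [0.005 0.001 0.001]
```

View pics/c5.png

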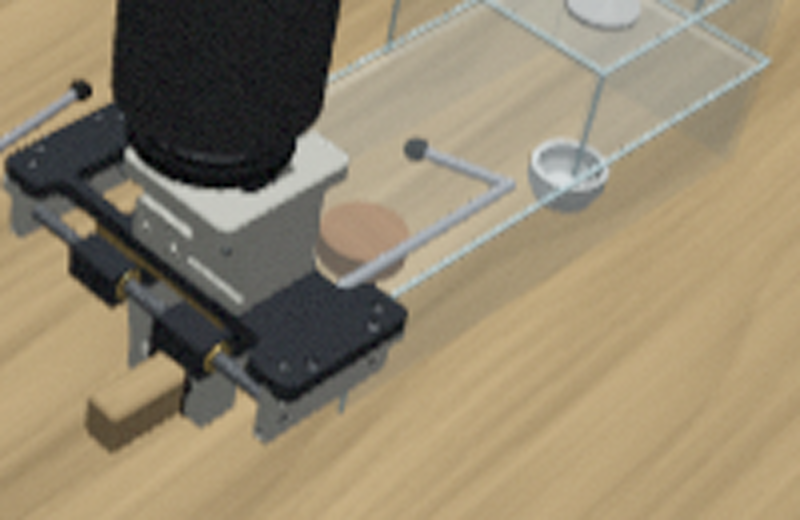

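The hook is now past the lid: bend at crop (512,185), ball (416,149), lid unmoved, dish clear ahead. A quick numeric check comes before lowering.

Run:
```python
from h import *
q=r.capture('scene')
f=lambda u,v:(340+u/4,170+v/4)
b=ray(q,f(512,185),.042);c=ray(q,f(416,149),.042);l=ray(q,f(362,232),.018);d=ray(q,f(568,172),.024)
for n,w in [('bend',b),('ball',c),('dish',d)]: print(n,w.round(4),'rel lid tier x,y',((w-l)[:2]@xt).round(4),((w-l)[:2]@yt).round(4))
s=r.get_state();t=s['tcp_pos'];print('arm bend',t[:2]+.243*yt, l)
```

```text
bend [0.6753 0.2857 0.042 ] rel lid tier x,y 0.0398 0.0711
ball [0.6209 0.2711 0.042 ] rel lid tier x,y -0.0131 0.052
dish [0.6804 0.3377 0.024 ] rel lid tier x,y 0.0404 0.1234
arm bend [0.67293467 0.28551369] [0.62958617 0.21821467 0.018     ]
```

>>> {"api": "send_rows", "payload": {
  "plan": [
    [[0.05,0,0],[0,0,0]],
    [[0.1,0,0],[0,0,0]],
    [[0.15,0,0],[0,0,0]],
    [[0.2,0,0],[0,0,0]],
    [[0.222,0,0],[0,0,0]]
  ]
}}

```text
time_s: 10.5
tcp_pos: [0.6515, 0.0427, 0.0213]
eef_rot: [45.6, 90.0, 131.0]
contact_force: [0.0, 0.3, -1.4]
gripper_width: 0.0219
```

Run:
```python
from h import *
plan([tcp_for(.032,.158,.022),tcp_for(.025,.11,.022),tcp_for(.025,-.06,.022)])
q=r.capture('scene'); cv2.imwrite('pics/c6.png',cv2.resize(q['color'][170:300,340:540][:,:,::-1],None,fx=4,fy=4,interpolation=cv2.INTER_CUBIC))
```

```text
t 10.5 pos [0.6515 0.0427 0.0213] yaw 175.39 F [ 0.   0.3 -1.4] w 0.0219
shift [-0.004  0.004 -0.028] turn [ 0.006  0.    -0.   ]
shift [ 0.     0.047 -0.32 ] turn [0. 0. 0.]
shift [ 0.     0.    -1.133] turn [0. 0. 0.]
```

View pics/c6.png

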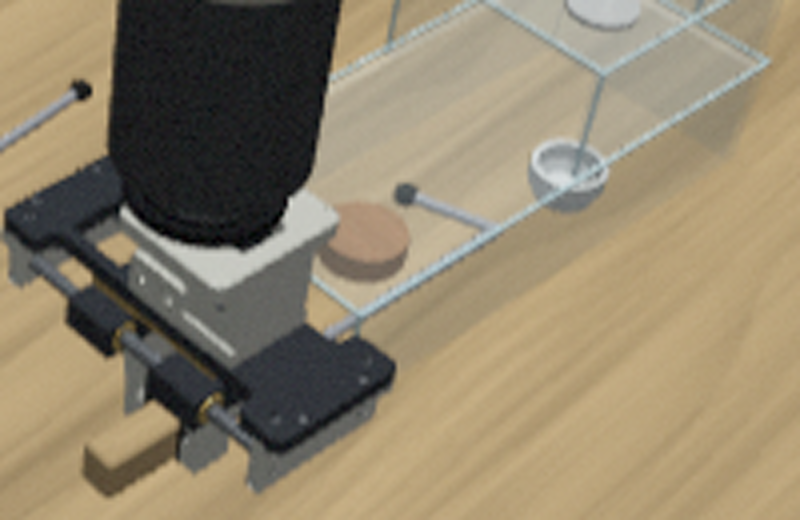

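The hook is down behind the lid: ball at crop (405,193), arm of the hook to (490,230), lid unmoved. I'll shift 6 mm toward the lid and draw.

>>> {"api": "send_rows", "payload": {
  "plan": [
    [[-0.005,0.045,-0.03],[0,0,0]],
    [[-0.005,0.045,-0.12],[0,0,0]],
    [[-0.005,0.045,-0.22],[0,0,0]],
    [[-0.005,0.045,-0.32],[0,0,0]],
    [[-0.005,0.045,-0.42],[0,0,0]]
  ]
}}

```text
time_s: 11.05
tcp_pos: [0.6398, -0.0212, 0.0224]
eef_rot: [-36.3, 90.0, 49.1]
contact_force: [0.0, 0.2, -1.1]
gripper_width: 0.0217
```

Run:
```python
from h import *
plan([tcp_for(.026,.0,.0215),tcp_for(.026,-.11,.0215)])
q=r.capture('scene'); cv2.imwrite('pics/c7.png',cv2.resize(q['color'][170:300,340:540][:,:,::-1],None,fx=4,fy=4,interpolation=cv2.INTER_CUBIC))
```

```text
t 11.05 pos [ 0.6398 -0.0212  0.0224] yaw 175.37 F [ 0.   0.2 -1.1] w 0.0217
shift [ 0.006  0.005 -0.65 ] turn [0.006 0.001 0.   ]
shift [ 0.    -0.    -0.733] turn [0. 0. 0.]
```

View pics/c7.png

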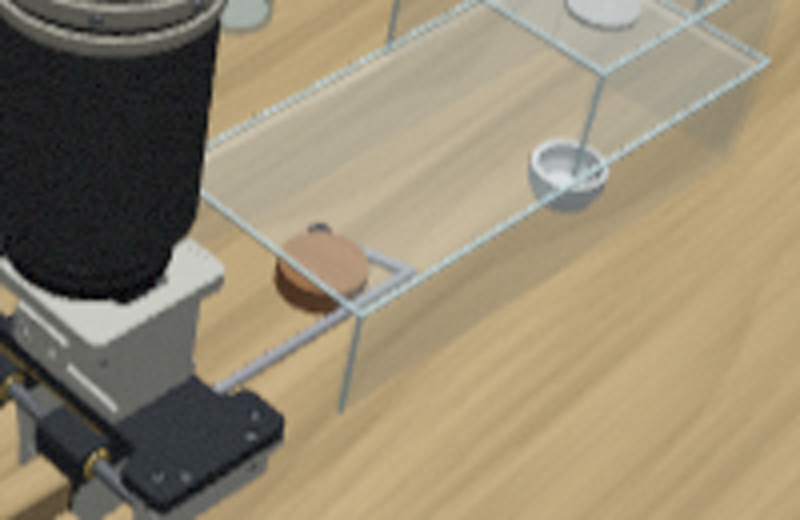

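The lid sits in the hook's pocket (crop (322,270)) and is coming with it; the dish is unmoved. I'll keep drawing.

>>> {"api": "send_rows", "payload": {
  "plan": [
    [[0,0.005,-0.11],[0,0,0]],
    [[0,0.005,-0.23],[0,0,0]],
    [[0,0.005,-0.35],[0,0,0]],
    [[0,0.005,-0.47],[0,0,0]],
    [[0,0.005,-0.58],[0,0,0]]
  ]
}}

```text
time_s: 11.6
tcp_pos: [0.6312, -0.1114, 0.0222]
eef_rot: [82.3, 90.0, 167.6]
contact_force: [0.8, 0.3, 0.3]
gripper_width: 0.0215
```

>>> {"api": "send_rows", "payload": {
  "plan": [
    [[0,0,-0.13],[0,0,0]],
    [[0,0,-0.27],[0,0,0]],
    [[0,0,-0.41],[0,0,0]],
    [[0,0,-0.54],[0,0,0]],
    [[0,0,-0.66],[0,0,0]]
  ]
}}

```text
time_s: 12.1
tcp_pos: [0.6228, -0.2118, 0.0222]
eef_rot: [83.7, 90.0, 168.9]
contact_force: [-0.5, 0.4, 0.0]
gripper_width: 0.0219
```

Run:
```python
from h import *
plan([tcp_for(.026,-.11,.0215)])
q=r.capture('scene'); cv2.imwrite('pics/c8.png',cv2.resize(q['color'][170:330,280:520][:,:,::-1],None,fx=3.3,fy=3.3,interpolation=cv2.INTER_CUBIC))
```

```text
t 12.1 pos [ 0.6228 -0.2118  0.0222] yaw 175.25 F [-0.5  0.4  0. ] w 0.0219
shift [ 0.005 -0.002 -0.108] turn [ 0.003  0.    -0.001]
```

View pics/c8.png

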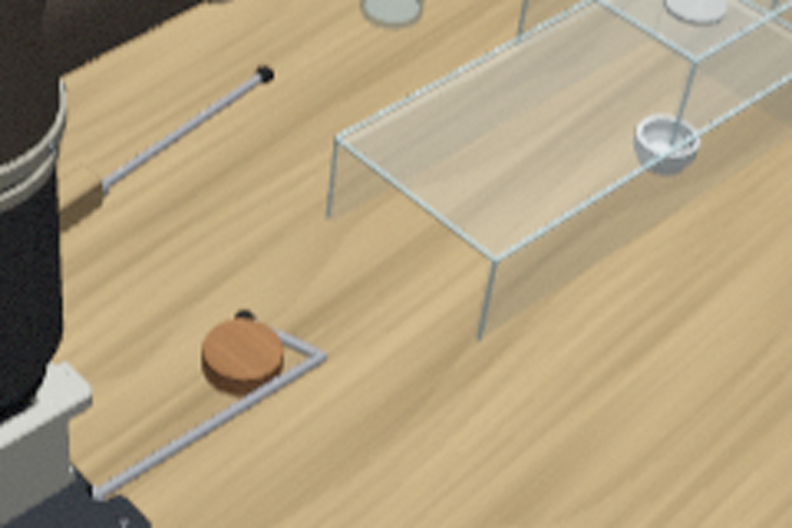

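The lid is fully out of the gap, flat in the pocket at crop (243,355), with the bend at (325,355) well clear of the open end. Next: lower the last millimetre, release, and lift straight up.

>>> {"api": "send_rows", "payload": {
  "plan": [
    [[0.003,0,0],[0,0,0]],
    [[0.007,0,0],[0,0,0]],
    [[0.008,0,0],[0,0,0]],
    [[0.008,0,0],[0,0,0]],
    [[0.008,0,0],[0,0,0]]
  ]
}}

```text
time_s: 12.65
tcp_pos: [0.6227, -0.2134, 0.0211]
eef_rot: [129.2, 90.0, -145.6]
contact_force: [-0.2, -0.6, 0.9]
gripper_width: 0.0218
```

>>> {"api": "send_rows", "payload": {
  "plan": [
    [[0,0,0],[0,0,0]],
    [[0,0,0],[0,0,0]],
    [[0,0,0],[0,0,0]],
    [[0,0,0],[0,0,0]],
    [[0,0,0],[0,0,0]]
  ],
  "jaw": 0.3
}}

```text
time_s: 13.15
tcp_pos: [0.6227, -0.2133, 0.0211]
eef_rot: [124.2, 90.0, -150.6]
contact_force: [0.6, -0.8, 0.3]
gripper_width: 0.0547
```

>>> {"api": "send_rows", "payload": {
  "plan": [
    [[0,0,0],[0,0,0]],
    [[0,0,0],[0,0,0]],
    [[-0.1,0,0],[0,0,0]],
    [[-0.25,0,0],[0,0,0]],
    [[-0.4,0,0],[0,0,0]]
  ]
}}

```text
time_s: 13.65
tcp_pos: [0.6227, -0.2134, 0.0826]
eef_rot: [132.0, 90.0, -142.7]
contact_force: [-0.2, -0.3, 0.7]
gripper_width: 0.0569
```

>>> {"api": "send_rows", "payload": {
  "plan": [
    [[-0.2,0,0],[0,0,0]],
    [[-0.4,0,0],[0,0,0]],
    [[-0.6,0,0],[0,0,0]],
    [[-0.8,0,0],[0,0,0]],
    [[-0.8,0,0],[0,0,0]]
  ]
}}

```text
time_s: 14.15
tcp_pos: [0.6251, -0.214, 0.2093]
eef_rot: [-101.4, 89.5, -16.1]
contact_force: [1.3, 0.6, -0.1]
gripper_width: 0.0567
```

Run:
```python
from h import *
plan([])
q=r.capture('scene'); cv2.imwrite('pics/c9.png',cv2.resize(q['color'][150:390,200:540][:,:,::-1],None,fx=2.3,fy=2.3,interpolation=cv2.INTER_CUBIC))
for t,z in [('lid',.018),('dish',.024)]:
  for d in r.find_in(q,t)[:1]: w=ray(q,d['uv'],z); print(t,d,w,(w[:2]-O)@xt,(w[:2]-O)@yt)
```

```text
t 14.15 pos [ 0.6251 -0.214   0.2093] yaw 175.28 F [ 1.3  0.6 -0.1] w 0.0567
lid {'uv': [354.6, 277.8], 'score': 0.92} [ 0.61939879 -0.00883153  0.018     ] 0.004939805107369685 -0.13490261370986947
```

View pics/c9.png

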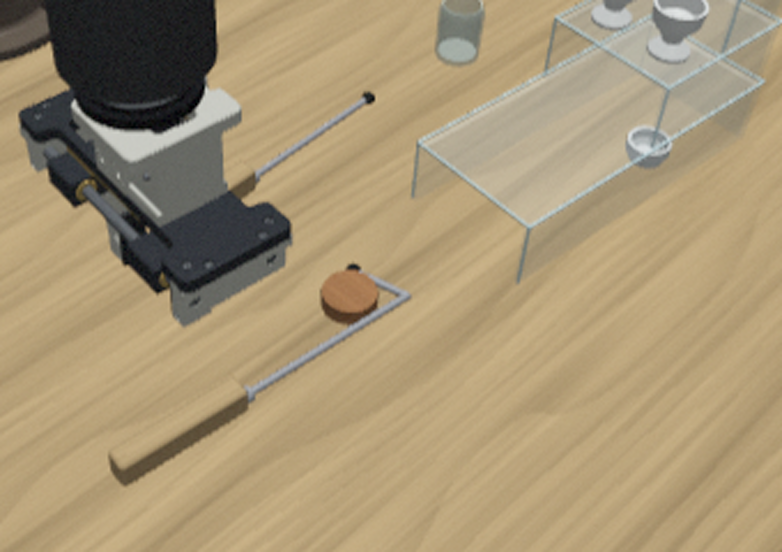

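The lid lies flat on the counter at crop (350,293), about 135 mm before the open end. The rod lies beside it with its bend at (408,295), the dish is unmoved at (648,146), and the gripper is clear above. I'll hand in.

```bash
python3 -c "
from plant import r
print(r.close_job())"
```

```text
the job is handed in; nothing more can be done
None
```

The lid is out of the gap and the job is handed in at about 14 s of the 50 s allowed; no verdict was reported.

**What I did:** I held the hooked rod by its handle and passed the hook over the lid under the roof. I then lowered it behind the lid, drew the lid out in the hook's pocket, set the rod down, released it and lifted clear.

**Last checks:**
- **Lid:** it lies flat on the counter, its centre about 135 mm before the open end. The gripper did not touch it in any picture I viewed.
- **Rod:** it lies on the counter with its hook about 95 mm outside the gap, reckoned from the arm's position and matching the picture.
- **Dish:** it looked unmoved in the pictures. The networks never detected it, so I placed it by eye.
- **Force:** the wrist force stayed at about 3 N or less in every reading I took.

**Disagreements:** the scene camera read about 3–5 mm off from the arm's own position. The two cameras differed by up to about 1 cm on the lid. Both were within the margins I left.

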